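# Stand a mounted crystal in the hidden socket of its display base

## Task

Take the mounted orange crystal out of the wooden rack, set the foot of its pin in the slot of the white display base, and press lightly while you feel along the slot until the pin drops into the socket hidden under the cover plate. Lower it gently until its round collar sits flush on the base, and let go. Keep it upright throughout and never force it, and leave the violet crystal, the geode, the brush, and everything else as they are.

Things in the scene. Friction and masses are not known exactly. Their poses are not given: they have to be found in the camera images.
- red_mount: The mounted orange crystal, 105 mm tall, about 0.25 kg, loose. Origin: centre of the foot (lower end) of its pin; z up along its axis. Pin 10 mm in diameter, 26 mm long, foot edge chamfered 1 mm. At the start it stands upright in either of the two rack holes, its collar on the rack's top.
- red_mount_block (a point): Grip point on the mount's axis, 58 mm above the pin's foot. It lies in an aluminium block 22 x 22 mm (sides along the mount's x and y) that reaches from 32 to 72 mm above the foot: grip it from above, fingers beside the crystal. Above it the crystal, 21 mm wide, goes up to 105 mm.
- red_mount_collar (a point): Centre of the underside of the mount's round steel collar (40 mm in diameter, 6 mm thick), 26 mm above the pin's foot.
- violet_mount: A bystander: the same mount (same sizes, same origin) with a dark violet crystal, standing in the other rack hole.
- rack: Fixed plywood block 75 (x) x 190 (y) x 35 (z) mm with two blind holes 17 mm in diameter and 31 mm deep at y = -46 and +46 mm. Origin: centre of its underside, on the table.
- display: Fixed display base 100 (x) x 240 (y) x 55 (z) mm, wooden sides and white top. Origin: centre of its underside, on the table; z up. Along its y axis, in the middle of the top (x = 0), runs a slot 14 mm wide and 100 mm long (y from -50 to +50 mm), floored by a grey cover plate 5 mm below the white top (z = 50 mm). With the collar home on the top, the pin's foot is at z = 29 mm.
- display_slot (a point): Middle of the slot, on the cover plate. The plate is sprung: it gives from 1.2 N on, 1 mm per 2 N, to a stop after 6 mm. Somewhere along the slot, centred within 28 mm of this point, is the hidden socket, 14 x 14 mm, under a flush grey shutter that yields to about 1 N. Over it a pressed pin loses its support (the plate springs back up round it) and then meets the socket's far edge.
- geode: A bystander: loose brown rock with a white tip, 68 mm wide, 53 mm tall, origin at the centre of its underside.
- brush: A bystander: loose hand brush lying flat along its x axis.
- stone_tray: A bystander: fixed cardboard tray of stones 150 (x) x 260 (y) x 45 mm, origin at the centre of its underside.

How it is judged:
On the way:
1. the pin's foot is set in the slot, in contact with the display base and not yet in the socket's depth (x of red_mount in the frame of display between -0.005 and 0.005 m and y of red_mount in the frame of display between -0.052 and 0.052 m and z of red_mount in the frame of display between 0.036 and 0.054 m and contact force between red_mount and display above 0.3 N), for 0.1 s.
At the end, for the whole second after the job is handed in: The orange crystal's mount stands released and still in the display base's slot, its pin in the socket and its collar on the white top (pin's foot 26 to 32 mm above the base's underside, within 5 mm of the slot's centre line, and within 45 mm of its middle), upright within 0.06 rad (x of red_mount in the frame of display between -0.005 and 0.005 m and y of red_mount in the frame of display between -0.045 and 0.045 m and z of red_mount in the frame of display between 0.026 and 0.032 m and angle between red_mount's own z axis and vertical below 0.06 rad and linear speed of red_mount below 0.02 m/s and angular speed of red_mount below 0.2 rad/s); the robot touches nothing.
It fails at once if the mount is pressed against the display base with more than 20 N while its collar is not yet down (contact force between red_mount and display above 20 N and z of red_mount in the frame of display above 0.031 m).
It fails at once if the mount lands or is pressed on the display base with more than 40 N (contact force between red_mount and display above 40 N).
It fails at once if the mount is let fall into the socket instead of being lowered (faster than 0.2 m/s with its foot below the cover plate and its collar not yet down) (linear speed of red_mount above 0.2 m/s and z of red_mount in the frame of display between 0.031 and 0.043 m and x of red_mount in the frame of display between -0.006 and 0.006 m and y of red_mount in the frame of display between -0.05 and 0.05 m).
It fails at once if the orange crystal's mount is tipped by more than 0.15 rad (angle between red_mount's own z axis and vertical above 0.15 rad).
It fails at once if the violet crystal's mount, the geode or the brush is moved by more than 12 mm (distance of any of violet_mount, geode, brush from where it was at the start of the episode above 0.012 m).
It also fails if it takes over 48 s, if anything falls off the work surface, if the arm or the gripper's body presses on something with over 40 N, if the wrist force passes 120 N, or if a joint passes its speed limit or range.

## Robot

A 7-joint arm with a two-finger parallel gripper is mounted at the origin on the work surface. World frame = base frame: x ahead of the robot, y to its left, z up, the work surface at z = 0. Lengths are in m, angles in rad, forces in N, time in s.
With the tool pointing down it reaches from about 0.425 to 0.95 m from the base axis. Payload 4.7 kg.
Tool frame: the origin (TCP) lies midway between the tips of the shut fingers; the grasp point (between the pads) lies 19 mm behind it (arm.grasp_offset is the distance from the TCP to the grasp point, in m); z points along the fingers, y is the line along which they close (so a half turn about z gives the same grasp; the last joint's range is limited). The gripper opens to 87 mm and grips with 3 to 60 N. Pads are 19 mm wide; open, the fingers measure 117 mm over their backs; the gripper's body (75 mm by 190 mm) begins 51 mm behind the grasp point.
Start: joints at [1.176, 0.469, -0.049, 1.532, 0.024, 1.141, -0.082], TCP at [0.241, -0.63, 0.223] pointing down, gripper open.
Joint ranges: [-2.59, 2.59], [-0.33, 1.99], [-1.39, 1.29], [0.1, 2.45], [-1.04, 4.18], [0.21, 1.99], [-2.66, 2.66]. Speed limits (rad/s): [2.57, 2.57, 3.14, 3.14, 3.14, 3.14, 3.14].

## Interface

Orientations are given as a rotation vector (axis times angle).
In Python, from cell import arm, snapshot, camera_params gives the robot as it stands.
- The arm moves only by the tool move_arm, never from a script. Its argument "steps" is a list that holds one entry, the list of rows, each a list of 4 numbers: the shift along the tool's x, y, z as a fraction of full scale, then the turn about the tool's z as a fraction of full scale. In form: [[[x, y, z, twist], ...]]. A call has 1 to 8 rows; each row shifts and turns the commanded pose from where the row before left it, along the tool's axes as they then stand; what a row does not reach is not made up. Full scale, the value 1, is 0.12 m for a shift and 90 degrees for a turn. A row lasts 1/12 s, in which the tool goes at most 41.7 mm and 7.16 degrees, less where a joint would pass 70% of its speed; a pose out of reach is approached as far as the arm can. A call with a number of a shift or a turn outside -1 to 1 is refused whole. A call with a gripper value outside its range is refused whole. "gripper" is the opening, from 0 (shut) to 1 (fully open), set as the call begins (left out, the last holds). The fingers move at their own pace and stop on an object; "newtons" is the grip in N (left out, the last holds). Time passes only in rows, so rows that do not move let the fingers close. It gives the time, the measured TCP pose, the force, the opening and the grip force at its end, in the units of the state.
- arm.read_state(): the state, without advancing time (a new reading comes with each control period).
- snapshot(name): name is "scene" or "top" or "wrist"; returns (picture, depth): 384x512x3 uint8, blue, green, red; 384x512 float32, m along the optical axis (not along the pixel's ray), 0 where there is no reading.
- camera_params(name): a dict with "camera_matrix" (3x3 intrinsics, pixels), "k1" (the pictures are not rectified: a ray, as slopes to the right and down, at radius r is drawn at 1 + k1 r^2 times it, then the intrinsics apply), "R" (3x3) and "t" (3): a world point X has camera coordinates R X + t. Camera axes: x right, y down, z forward; pixel columns grow to the right and rows downward; lengths in m; the calibration is good to about 2 mm. A picture is of the moment at which its call begins: read the wrist's pose just before it. camera_params takes no time and is no camera call; for the wrist camera it gives the pose at the moment of the call.
- arm.sign_off(): hands the job in; it is judged then, once.
The state is a dict: "time_s": time; "q": joint angles; "qd": joint speeds; "joint_torque": joint torques, N m; "tcp_pos": TCP position; "ee_rot": TCP orientation; "contact_force": force on the tool from outside, world axes, zero at the start; "moment": the same for the moment, N m; "gripper_width": finger opening in m; "finger_force": force on a finger pad.
Only numpy, scipy, OpenCV 4.12 (cv2) and the standard library are available. Lean on these libraries where they do the work, as an engineer would, in place of code of your own. Each camera call takes 0.05 s, during which the arm holds its last target. There are 200 camera calls.

## Working session

There is one attempt and no reset: what is moved stays moved. The work goes in short steps, Python scripts to look and compute and a tool call to move; the robot and the scene stay as the last step left them, time stands still between calls to the robot, and variables do not carry over. Pictures are saved under pics/ and viewed, at most 10 in all, crops included, and the job is handed in when it is done.

Besides the shell and the picture viewer there is one more tool, called after "Request:" by a JSON object that holds its "op" and its "data", one argument or row to a line. move_arm: Moves the arm, as the interface text tells. Shift numbers are shares of 0.12 m and turn numbers shares of 90 degrees, none past 1 either way. Its arguments: {"type":"object","properties":{"steps":{"type":"array","items":{"type":"array","items":{"type":"array","items":{"type":"number","minimum":-1,"maximum":1}}}},"gripper":{"type":"number"},"newtons":{"type":"number"}},"required":["steps"]}

```bash
mkdir -p pics
cat > h.py <<'E'
import numpy as np,cv2
from cell import arm,snapshot,camera_params
def ray(p,u,v):
    K=np.array(p["camera_matrix"]);R=np.array(p["R"]);t=np.array(p["t"])
    a=np.array([(u-K[0,2])/K[0,0],(v-K[1,2])/K[1,1]]);s=a.copy()
    for _ in range(20): s=a/(1+p["k1"]*(s@s))
    return -R.T@t, R.T@np.array([s[0],s[1],1]), s
def onplane(p,u,v,z):
    o,d,_=ray(p,u,v); return o+d*(z-o[2])/d[2]
def point(p,u,v,depth):
    o,d,_=ray(p,u,v); return o+d*depth
E
python3 - <<'E'
from h import *
s=arm.read_state();print(s["time_s"],s["tcp_pos"],s["ee_rot"],s["contact_force"],arm.grasp_offset)
for n in("top","scene"):
    p=camera_params(n);i,d=snapshot(n);cv2.imwrite(f"pics/{n}0.png",i);np.save(f"{n}0.npy",d);print(n,-np.array(p["R"]).T@p["t"])
E
```

```text
0.0 [ 0.24124866 -0.62975951  0.22149116] [-3.08725813e+00 -5.71189037e-01  6.68539625e-04] [ 0.24611425 -0.24406822 -0.20591951] 0.0187
top [0.46993828 0.01842877 1.10936109]
scene [1.12882892 0.32318303 0.60067184]
```

View pics/top0.png

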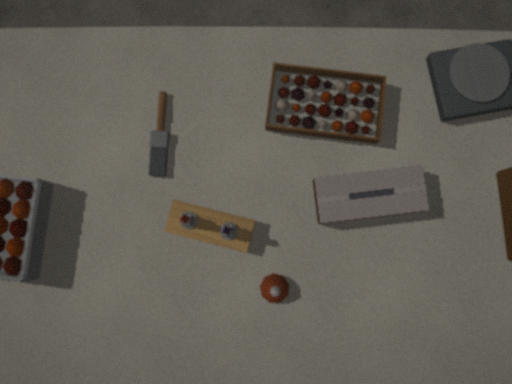

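View pics/scene0.png

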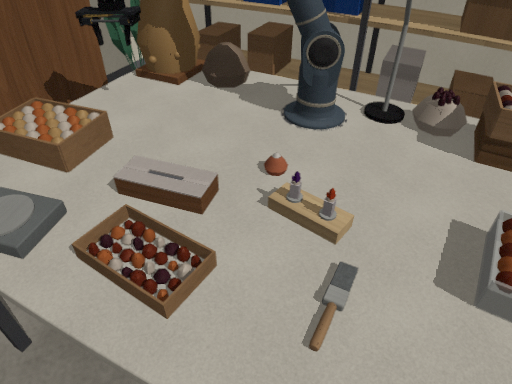

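The top view shows the orange mount at about (188,219), the violet one at (229,230) and the slot around (372,193). The scene view agrees: orange is in the rack hole nearer the brush. Next I measure these.

Run:
```python
from h import *
p=camera_params("top");i=cv2.imread("pics/top0.png");hsv=cv2.cvtColor(i,cv2.COLOR_BGR2HSV)
g=i.max(2)
# slot
x0,y0,x1,y1=340,180,405,207
m=(g[y0:y1,x0:x1]<80).astype(np.uint8);n,l,st,c=cv2.connectedComponentsWithStats(m)
k=1+st[1:,4].argmax();pts=np.argwhere(l==k)[:,::-1].astype(np.float32)+[x0,y0]
r=cv2.minAreaRect(pts.astype(np.float32));print("slot",r)
b=cv2.boxPoints(r);W=np.array([onplane(p,*q,0.05) for q in b]);print(W, [np.linalg.norm(W[j]-W[j-1]) for j in range(4)],W.mean(0))
# rack
x0,y0,x1,y1=155,190,265,260
h=hsv[y0:y1,x0:x1];m=((h[...,1]>85)&(h[...,2]>70)).astype(np.uint8);m=cv2.morphologyEx(m,cv2.MORPH_CLOSE,np.ones((9,9)))
n,l,st,c=cv2.connectedComponentsWithStats(m);k=1+st[1:,4].argmax();pts=np.argwhere(l==k)[:,::-1]+[x0,y0]
r=cv2.minAreaRect(pts.astype(np.float32));b=cv2.boxPoints(r);W=np.array([onplane(p,*q,0.035) for q in b]);print("rack",W,[np.linalg.norm(W[j]-W[j-1]) for j in range(4)],W.mean(0))
d=np.load("top0.npy")
for u,v in((188,219),(229,230),(188,216)): print(onplane(p,u,v,.1),point(p,u,v,d[v,u]))
big=cv2.resize(i[150:270,150:440],None,fx=2.7,fy=2.7,interpolation=3);cv2.imwrite("pics/crop.png",cv2.convertScaleAbs(big,alpha=1.5))
pw=camera_params("wrist");s=arm.read_state();from scipy.spatial.transform import Rotation as Ro
R=Ro.from_rotvec(s["ee_rot"]).as_matrix();print(R.round(3));o=-np.array(pw["R"]).T@pw["t"];print("cam in tool",R.T@(o-s["tcp_pos"]),(np.array(pw["R"])@R).round(2),pw["camera_matrix"])
```

```text
slot ((371.078125, 193.65065002441406), (6.4735565185546875, 44.63974380493164), 83.1572265625)
[[ 0.57453974 -0.14573186  0.05      ]
 [ 0.58759931 -0.24326872  0.05      ]
 [ 0.57344343 -0.24479305  0.05      ]
 [ 0.56043128 -0.14738674  0.05      ]] [np.float64(0.01420518603729346), np.float64(0.09840727754493898), np.float64(0.014237712275977242), np.float64(0.09827159381220642)] [ 0.57400344 -0.19529509  0.05      ]
rack [[0.4852373  0.26045035 0.035     ]
 [0.55718079 0.24451393 0.035     ]
 [0.51275165 0.05776163 0.035     ]
 [0.44178644 0.07460571 0.035     ]] [np.float64(0.19085651806937406), np.float64(0.0736874162301912), np.float64(0.19196449527810872), np.float64(0.0729368482463175)] [0.49923905 0.1593329  0.035     ]
[0.51058221 0.19645896 0.1       ] [0.51074459 0.19717022 0.09596744]
[0.48910108 0.11006416 0.1       ] [0.48915729 0.11033297 0.09703909]
[0.51684799 0.19665391 0.1       ] [0.51760617 0.19953448 0.0836862 ]
[[ 0.934  0.358 -0.001]
 [ 0.358 -0.934  0.002]
 [-0.    -0.002 -1.   ]]
cam in tool [ 0.07165667 -0.00061033 -0.16244009] [[-0.    1.    0.  ]
 [-0.96  0.   -0.26]
 [-0.26 -0.    0.96]] [[317.71788618   0.         255.984215  ]
 [  0.         317.71788618 190.12956995]
 [  0.           0.           1.        ]]
```

View pics/crop.png

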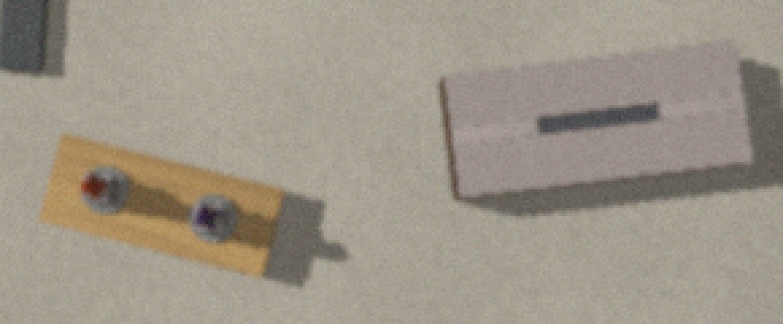

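Everything matches the given sizes. The slot's middle is about (0.574, -0.195) with a yaw of 7.6°. The orange mount should be near (0.510, 0.204). I move over it along an arc.

Request:
{"op": "move_arm", "data": {
  "steps": [
    [[0.3,-0.16,-0.05,0],[0.3,-0.16,-0.05,0],[0.3,-0.16,-0.05,0],[0.3,-0.16,-0.05,0],[0.3,-0.16,-0.05,0],[0.3,-0.16,0,0],[0.3,-0.16,0,0],[0.3,-0.16,0,0]]
  ],
  "gripper": 1
}}

```text
time_s: 0.77
tcp_pos: [0.4562, -0.3821, 0.2525]
ee_rot: [-3.089, -0.571, 0.0]
contact_force: [0.4, -0.3, -0.5]
gripper_width: 0.0868
finger_force: 0.0
```

Request:
{"op": "move_arm", "data": {
  "steps": [
    [[0.25,-0.24,0,0],[0.25,-0.24,0,0],[0.1,-0.32,0,0],[0.1,-0.32,0,0],[0.05,-0.33,0,0],[0,-0.33,0,0],[0,-0.33,0,0],[0,0,0,0]]
  ]
}}

```text
time_s: 1.43
tcp_pos: [0.4464, -0.1075, 0.2523]
ee_rot: [-3.083, -0.588, 0.003]
contact_force: [-0.5, -0.0, -0.3]
gripper_width: 0.0872
finger_force: 0.0
```

Request:
{"op": "move_arm", "data": {
  "steps": [
    [[0.175,-0.264,0,0],[0.175,-0.264,0,0],[0.175,-0.264,0,0],[0.175,-0.264,0,0],[0.175,-0.264,0,0],[0.175,-0.264,0,0],[0.175,-0.264,0,0],[0.175,-0.264,0,0]]
  ]
}}

```text
time_s: 2.1
tcp_pos: [0.5153, 0.1829, 0.2523]
ee_rot: [3.089, 0.571, -0.001]
contact_force: [1.9, -0.7, 0.7]
gripper_width: 0.0871
finger_force: 0.0
```

Request:
{"op": "move_arm", "data": {
  "steps": [
    [[0,0,0,0],[0,0,0,0],[0,0,0,0]]
  ]
}}

```text
time_s: 2.35
tcp_pos: [0.5151, 0.1806, 0.2519]
ee_rot: [3.088, 0.571, -0.002]
contact_force: [0.5, -1.2, 0.4]
gripper_width: 0.0872
finger_force: 0.0
```

Run:
```python
from h import *
import json
s=arm.read_state();p=camera_params("wrist");i,d=snapshot("wrist")
print(s["tcp_pos"],s["ee_rot"]);np.save("w1.npy",d);cv2.imwrite("pics/w1.png",i)
json.dump({k:np.array(v).tolist() for k,v in p.items()},open("w1.json","w"))
```

```text
[0.51507753 0.18057138 0.25191666] [ 3.08829492e+00  5.70782428e-01 -2.08844905e-03]
```

View pics/w1.png

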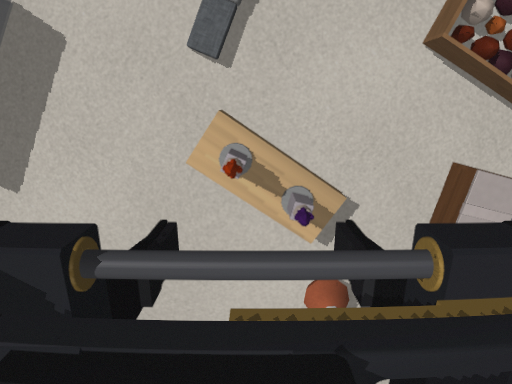

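The wrist view shows the orange mount at about (236,160), with the light block around it, and the violet one at (300,205). I enlarge this and measure the block's yaw.

Run:
```python
from h import *
import json
p=json.load(open("w1.json"));i=cv2.imread("pics/w1.png");d=np.load("w1.npy")
c=i[130:200,200:280];cv2.imwrite("pics/w1c.png",cv2.resize(c,None,fx=7,fy=7,interpolation=cv2.INTER_NEAREST))
# points from depth, block top band and collar band
P=np.array([[*point(p,u,v,d[v,u]),u,v] for v in range(130,200) for u in range(200,275) if d[v,u]>0])
for z0,z1 in((.073,.086),(.037,.045),(.092,.12)):
    q=P[(P[:,2]>z0)&(P[:,2]<z1)]; r=cv2.minAreaRect(q[:,:2].astype(np.float32)*1000); print(len(q),q.mean(0).round(4),q[:,2].std().round(4),r, np.round(cv2.boxPoints(r)))
```

```text
178 [5.170000e-01 2.069000e-01 8.110000e-02 2.342921e+02 1.622472e+02] 0.0022 ((512.7998046875, 206.974853515625), (20.99251365661621, 22.170772552490234), 85.85137939453125) [[501. 197.]
 [523. 196.]
 [525. 217.]
 [503. 218.]]
461 [5.159000e-01 2.065000e-01 4.070000e-02 2.365358e+02 1.569610e+02] 0.0018 ((505.0832824707031, 202.32650756835938), (76.07066345214844, 90.2484359741211), 13.237113952636719) [[458. 238.]
 [478. 150.]
 [552. 167.]
 [532. 255.]]
215 [5.141000e-01 2.070000e-01 1.033000e-01 2.317488e+02 1.689023e+02] 0.0064 ((512.5997314453125, 206.427978515625), (16.129756927490234, 15.002242088317871), 56.36472702026367) [[502. 204.]
 [514. 196.]
 [523. 209.]
 [511. 217.]]
```

View pics/w1c.png

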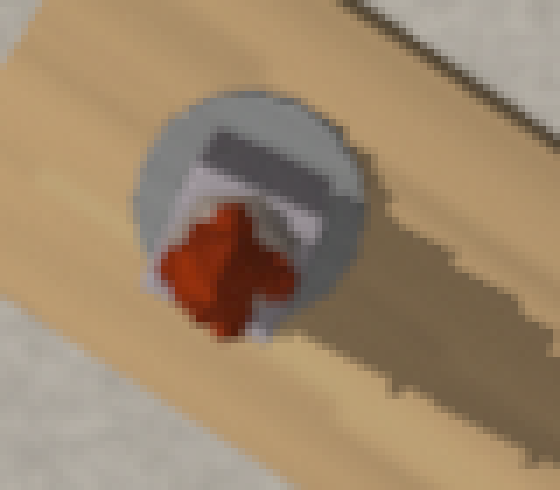

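The block top measures 21 x 22 mm at (0.513, 0.207), z 0.081, as expected, with a yaw of about -2.5°. I turn the tool 23.5°, centre it and start down.

Request:
{"op": "move_arm", "data": {
  "steps": [
    [[0,0,0,0.0653],[0,0,0,0.0653],[0,0,0,0.0653],[0,0,0,0.0653],[-0.015,-0.1,0,0],[-0.015,-0.115,0,0],[0,0,0.25,0],[0,0,0.25,0]]
  ]
}}

```text
time_s: 3.07
tcp_pos: [0.5139, 0.2089, 0.1939]
ee_rot: [-3.138, 0.065, -0.008]
contact_force: [-0.6, -0.4, -0.6]
gripper_width: 0.087
finger_force: 0.0
```

Request:
{"op": "move_arm", "data": {
  "steps": [
    [[0,0,0.2,0],[0,0,0,0],[0,0,0,0],[0,0,0,0]]
  ]
}}

```text
time_s: 3.4
tcp_pos: [0.5137, 0.2079, 0.17]
ee_rot: [-3.14, 0.069, -0.004]
contact_force: [1.0, -0.0, 0.5]
gripper_width: 0.0871
finger_force: 0.0
```

Run:
```python
from h import *
import json
from scipy.spatial.transform import Rotation as Ro
p=json.load(open("w1.json"));print("collar",onplane(p,235.7,159.3,.041))
s=arm.read_state();R=Ro.from_rotvec(s["ee_rot"]).as_matrix();print(s["tcp_pos"],R.round(3))
p=camera_params("wrist");i,d=snapshot("wrist");cv2.imwrite("pics/w2.png",i)
G=np.array([[*point(p,u,v,d[v,u])] for v in range(60,240) for u in range(150,360) if d[v,u]>0])
for c in ((.0765,.0855),(.088,.116)):
    q=G[(G[:,2]>c[0])&(G[:,2]<c[1])&(np.hypot(G[:,0]-.513,G[:,1]-.207)<.025)]
    r=cv2.minAreaRect(q[:,:2].astype(np.float32)*1000);print(len(q),r)
```

```text
collar [0.51308999 0.20654231 0.041     ]
[0.51373122 0.20786687 0.17004918] [[ 0.999 -0.044  0.002]
 [-0.044 -0.999  0.001]
 [ 0.002 -0.001 -1.   ]]
275 ((512.7901000976562, 207.44569396972656), (22.131072998046875, 22.119375228881836), 86.06184387207031)
451 ((513.0621337890625, 206.78897094726562), (17.029159545898438, 15.495177268981934), 63.440731048583984)
```

View pics/w2.png

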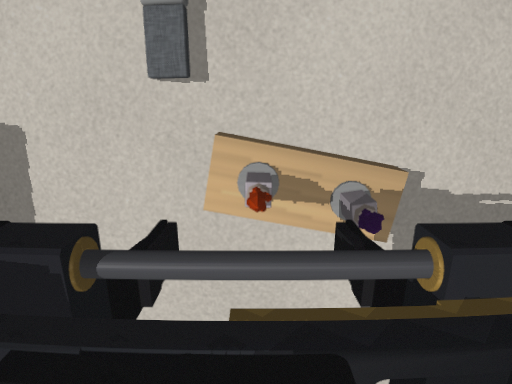

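The block is confirmed at (0.513, 0.207), and in the picture it sits centred between the fingers, at about (258,185). I descend and grip.

Request:
{"op": "move_arm", "data": {
  "steps": [
    [[0,0,0.25,0.015],[-0.005,0.005,0.25,0],[0,0,0.2,0],[0,0,0.15,0],[0,0,0.12,0],[0,0,0,0],[0,0,0,0]]
  ]
}}

```text
time_s: 4.03
tcp_pos: [0.513, 0.2072, 0.0532]
ee_rot: [-3.139, 0.107, -0.002]
contact_force: [0.2, 0.2, -0.5]
gripper_width: 0.0873
finger_force: 0.0
```

Request:
{"op": "move_arm", "data": {
  "steps": [
    [[0,0,0,0],[0,0,0,0],[0,0,0,0],[0,0,0,0],[0,0,0,0],[0,0,0,0],[0,0,0,0],[0,0,0,0]]
  ],
  "gripper": 0,
  "newtons": 30
}}

```text
time_s: 4.7
tcp_pos: [0.5121, 0.2069, 0.0522]
ee_rot: [3.14, -0.107, 0.0]
contact_force: [0.7, -0.5, -0.3]
gripper_width: 0.0417
finger_force: 0.0
```

Request:
{"op": "move_arm", "data": {
  "steps": [
    [[0,0,0,0],[0,0,0,0],[0,0,0,0],[0,0,0,0],[0,0,0,0],[0,0,0,0],[0,0,0,0],[0,0,0,0]]
  ]
}}

```text
time_s: 5.37
tcp_pos: [0.5121, 0.2068, 0.0521]
ee_rot: [3.14, -0.107, -0.0]
contact_force: [-0.0, 0.3, -0.5]
gripper_width: 0.0215
finger_force: 30.0
```

Request:
{"op": "move_arm", "data": {
  "steps": [
    [[0,0,-0.05,0],[0,0,-0.1,0],[0,0,-0.15,0],[0,0,-0.2,0],[0,0,-0.2,0],[0,0,-0.2,0],[0,0,-0.1,0],[0,0,0,0]]
  ]
}}

```text
time_s: 6.03
tcp_pos: [0.5139, 0.208, 0.1757]
ee_rot: [-3.137, 0.107, -0.01]
contact_force: [1.3, 0.2, -2.8]
gripper_width: 0.0215
finger_force: 30.0
```

The mount is held (about 2.5 N). I turn into the slot's direction and carry it to a hover over the slot's +40 mm end.

Request:
{"op": "move_arm", "data": {
  "steps": [
    [[0,0,-0.06,-0.064],[0,0,-0.06,-0.064],[0,0.15,0,0],[0,0.25,0,0],[0,0.3,0,0],[0,0.3,0,0],[0,0.3,0,0],[0,0.3,0,0]]
  ]
}}

```text
time_s: 6.7
tcp_pos: [0.5365, 0.0148, 0.1851]
ee_rot: [3.135, 0.209, -0.004]
contact_force: [0.9, 0.2, -2.4]
gripper_width: 0.0216
finger_force: 30.0
```

Request:
{"op": "move_arm", "data": {
  "steps": [
    [[0.01,0.3,0,0],[0.01,0.3,0,0],[0.01,0.3,0,0],[0.01,0.3,0,0],[0.01,0.2,0,0],[0,0.066,0,0],[0,0,0,0],[0,0,0,0]]
  ]
}}

```text
time_s: 7.37
tcp_pos: [0.5661, -0.1559, 0.1853]
ee_rot: [-3.133, -0.209, 0.003]
contact_force: [0.5, 1.3, -2.1]
gripper_width: 0.0218
finger_force: 30.0
```

Run:
```python
from h import *
import json
from scipy.spatial.transform import Rotation as Ro
s=arm.read_state();R=Ro.from_rotvec(s["ee_rot"]).as_matrix();print(s["tcp_pos"],R.round(3),s["contact_force"])
p=camera_params("wrist");i,d=snapshot("wrist");cv2.imwrite("pics/w3.png",i);np.save("w3.npy",d)
json.dump({k:np.array(v).tolist() for k,v in p.items()},open("w3.json","w"))
```

```text
[ 0.56607234 -0.15588319  0.18532369] [[ 0.991  0.133 -0.002]
 [ 0.133 -0.991  0.002]
 [-0.002 -0.002 -1.   ]] [ 0.48518276  1.2574219  -2.06549742]
```

View pics/w3.png

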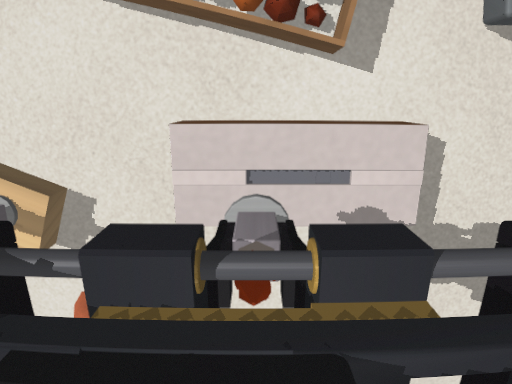

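The slot shows dark from about (247,170) to (350,185). The held collar's front arc peaks near (255,195). I measure both in this one view.

Run:
```python
from h import *
import json
p=json.load(open("w3.json"));i=cv2.imread("pics/w3.png");d=np.load("w3.npy")
T=np.array([.56607,-.15588,.18532]);R=np.array([[.991,.133,-.002],[.133,-.991,.002],[-.002,-.002,-1]])
g=i.max(2)[160:194,235:365];n,l,st,c=cv2.connectedComponentsWithStats((g<130).astype(np.uint8));k=1+st[1:,4].argmax();print(st[k]+[235,160,0,0,0])
x0,y0,w,h=st[k][:4]+np.array([235,160,0,0])
for u in (260,295,335):
    col=l[:,u-235]==k;v=np.flatnonzero(col)+160
    a=R.T@(onplane(p,u,v[0]-.5,.055)-T);b=R.T@(onplane(p,u,v[-1]+.5,.05)-T);print(u,v[0],v[-1],"edges tool xy mm",(a[:2]*1e3).round(1),(b[:2]*1e3).round(1))
for u in(x0-.5,x0+w-.5): 
    for z in(.05,.055):print("end",z,(R.T@(onplane(p,u,y0+h/2,z)-T)*1e3).round(1))
# held mount: depth points in tool frame
P=np.array([R.T@(point(p,u,v,d[v,u])-T) for v in range(190,260) for u in range(220,292) if d[v,u]>0])
q=P[(P[:,2]<.03)&(P[:,2]>-.03)];print(len(q));hist=np.histogram(q[:,2],bins=np.arange(-.03,.031,.003));print(hist[0])
q=P[(P[:,2]>.005)&(P[:,2]<.022)];print("collar",q.min(0),q.max(0),np.median(q,0))
print([ (v,(R.T@(point(p,255,v,d[v,255])-T)*1e3).round(1)) for v in range(190,230,3)])
```

```text
[ 246  170  105   14 1455]
260 170 183 edges tool xy mm [11.6  2.9] [-3.2  3. ]
295 170 183 edges tool xy mm [11.7 35.8] [-3.1 36.8]
335 170 183 edges tool xy mm [11.7 73.6] [-3.1 75.7]
end 0.05 [  3.3 -10.9 135.3]
end 0.055 [  4.4 -10.8 130.3]
end 0.05 [  3.4  90.4 135.1]
end 0.055 [  4.5  88.9 130.1]
3104
[461 192 179 167 170 157 155 148 147 125  77  71  68 864 102  21   0   0
   0   0]
collar [ 0.0047768  -0.01872191  0.00505683] [0.02092754 0.0173498  0.01676977] [ 0.01348141 -0.00074862  0.01071831]
[(190, array([ -8.4,  -1.8, 130.6])), (193, array([-11.4,  -1.8, 130.6])), (196, array([20.4, -1.3, 12. ])), (199, array([18.9, -1.3, 10.9])), (202, array([17.2, -1.3, 10.6])), (205, array([15.1, -1.3, 11.6])), (208, array([13.5, -1.3, 11. ])), (211, array([12.3, -1.3,  9.3])), (214, array([12. , -1.3,  4.9])), (217, array([11.8, -1.3,  0.7])), (220, array([11.9, -1.3, -4.4])), (223, array([12.1, -1.2, -9.2])), (226, array([ 12. ,  -1.2, -13.1])), (229, array([ 12. ,  -1.2, -17. ]))]
```

The slot centre lies 4.3 mm ahead of the TCP along tool x and the mount's axis 1.0 mm, so I shift about 3 mm. Then I descend to 7 mm above the white top.

Request:
{"op": "move_arm", "data": {
  "steps": [
    [[0.025,0,0.05,0],[0,0,0.15,0],[0,0,0.15,0],[0,0,0.15,0],[0,0,0.1,0],[0,0,0.07,0],[0,0,0,0],[0,0,0,0]]
  ]
}}

```text
time_s: 8.08
tcp_pos: [0.5701, -0.1559, 0.1062]
ee_rot: [-3.134, -0.21, -0.0]
contact_force: [0.5, -0.8, -2.0]
gripper_width: 0.0219
finger_force: 30.0
```

Run:
```python
from h import *
from scipy.spatial.transform import Rotation as Ro
s=arm.read_state();R=Ro.from_rotvec(s["ee_rot"]).as_matrix();T=np.array(s["tcp_pos"]);print(T,R.round(3),s["contact_force"])
p=camera_params("wrist");i,d=snapshot("wrist");cv2.imwrite("pics/w4.png",i)
m=(i.max(2)<130).astype(np.uint8)
for u in(330,360,390,420):
    v=[v for v in range(120,230) if m[v,u] and np.median(m[v:v+6,u])==1]
    if v:
        v0=v[0];v1=v0
        while m[v1+1,u]: v1+=1
        print(u,v0,v1,((R.T@(onplane(p,u,v0-.5,.055)-T))*1e3).round(1),((R.T@(onplane(p,u,v1+.5,.05)-T))*1e3).round(1))
```

```text
[ 0.57009264 -0.15594408  0.10618209] [[ 0.991  0.134  0.   ]
 [ 0.134 -0.991  0.   ]
 [ 0.    -0.    -1.   ]] [ 0.54854824 -0.79785805 -1.96328319]
330 131 136 [54.4 48.6 51.2] [49.9 50.  56.2]
360 131 136 [54.6 68.9 51.2] [50.1 70.8 56.2]
390 132 136 [54.1 89.5 51.2] [50.3 91.9 56.2]
420 132 137 [ 54.4 110.4  51.2] [ 49.9 113.5  56.2]
```

View pics/w4.png

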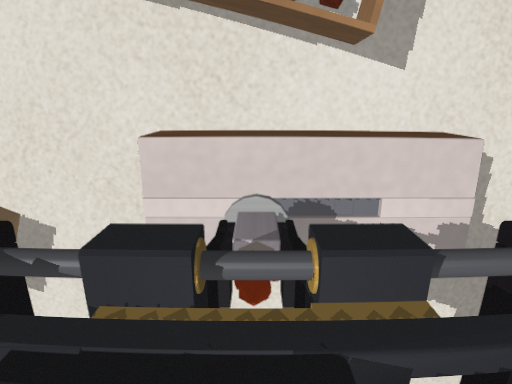

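The slot now shows at rows 198 to 216, to the right of the collar, out to column 380. I compute its edges.

Run:
```python
from h import *
p=camera_params("wrist");i=cv2.imread("pics/w4.png")
T=np.array([.57009,-.15594,.10618]);R=np.array([[.991,.134,0],[.134,-.991,0],[0,0,-1]])
f=lambda u,v,z:((R.T@(onplane(p,u,v,z)-T))*1e3).round(1)
for u in(320,345,370):
    g=i[185:230,u].max(1).astype(int);print(u,g.tolist()[5:40])
for u in (320,370):print(f(u,197.5,.055),f(u,216,.05),f(u,216,.055),"front",f(u,136.5,.055))
print(f(380.5,207,.055))
```

```text
320 [198, 198, 198, 198, 198, 199, 198, 183, 136, 116, 103, 92, 108, 98, 78, 79, 78, 78, 80, 80, 79, 79, 78, 78, 78, 84, 94, 103, 121, 130, 129, 129, 129, 109, 62]
345 [203, 202, 202, 202, 202, 202, 203, 184, 132, 115, 116, 117, 116, 116, 116, 116, 116, 116, 116, 116, 116, 116, 115, 116, 110, 110, 127, 163, 195, 202, 199, 163, 131, 104, 59]
370 [198, 199, 200, 200, 200, 201, 202, 182, 128, 103, 108, 115, 114, 114, 116, 115, 114, 114, 115, 115, 115, 115, 115, 113, 115, 116, 129, 171, 198, 203, 201, 201, 201, 148, 71]
[ 8.1 44.8 51.2] [-7.6 46.6 56.2] [-5.7 45.5 51.2] front [50.8 42.6 51.2]
[ 8.  80.6 51.2] [-7.7 83.9 56.2] [-5.9 81.9 51.2] front [51.  76.7 51.2]
[ 0.9 89.  51.2]
```

The slot's centre line is at +1.0 mm in tool x and so is the pin, so it is centred. I descend to touch the plate.

Request:
{"op": "move_arm", "data": {
  "steps": [
    [[0,0,0.04,0],[0,0,0.03,0],[0,0,0.02,0],[0,0,0.01,0],[0,0,0.005,0],[0,0,0,0]]
  ]
}}

```text
time_s: 8.63
tcp_pos: [0.5698, -0.1566, 0.0935]
ee_rot: [3.135, 0.209, -0.0]
contact_force: [0.5, -0.5, -2.4]
gripper_width: 0.0217
finger_force: 30.0
```

Request:
{"op": "move_arm", "data": {
  "steps": [
    [[0,0,0.01,0],[0,0,0.005,0],[0,0,0,0],[0,0,0,0]]
  ]
}}

```text
time_s: 8.97
tcp_pos: [0.5701, -0.1566, 0.0921]
ee_rot: [3.134, 0.209, 0.001]
contact_force: [0.6, 0.2, -0.2]
gripper_width: 0.0217
finger_force: 30.0
```

It has touched (2 N taken up at foot z of about 49 mm, inside the slot). I press slightly more, then slide toward the middle (+tool y).

Request:
{"op": "move_arm", "data": {
  "steps": [
    [[0,0,0.008,0],[0,0,0.004,0],[0,0,0,0],[0,0,0,0]]
  ]
}}

```text
time_s: 9.3
tcp_pos: [0.5701, -0.1565, 0.0906]
ee_rot: [3.135, 0.209, 0.001]
contact_force: [-0.1, 1.0, 2.5]
gripper_width: 0.0214
finger_force: 30.0
```

Request:
{"op": "move_arm", "data": {
  "steps": [
    [[0,0.01,0,0],[0,0.01,0,0],[0,0.01,0,0],[0,0.01,0,0],[0,0.01,0,0],[0,0.01,0,0]]
  ]
}}

```text
time_s: 9.8
tcp_pos: [0.571, -0.1635, 0.0904]
ee_rot: [-3.134, -0.209, -0.001]
contact_force: [0.0, 2.5, 2.3]
gripper_width: 0.0217
finger_force: 30.0
```

Request:
{"op": "move_arm", "data": {
  "steps": [
    [[0,0.01,0,0],[0,0.01,0,0],[0,0.01,0,0],[0,0.01,0,0]]
  ]
}}

```text
time_s: 10.13
tcp_pos: [0.5714, -0.1686, 0.0904]
ee_rot: [-3.135, -0.209, -0.0]
contact_force: [-0.1, 3.2, 1.5]
gripper_width: 0.0218
finger_force: 30.0
```

Request:
{"op": "move_arm", "data": {
  "steps": [
    [[0,0.01,0,0],[0,0.01,0,0],[0,0.01,0,0],[0,0.01,0,0]]
  ]
}}

```text
time_s: 10.47
tcp_pos: [0.5721, -0.1733, 0.0903]
ee_rot: [3.135, 0.209, -0.0]
contact_force: [-0.4, 2.6, 3.3]
gripper_width: 0.0217
finger_force: 30.0
```

Request:
{"op": "move_arm", "data": {
  "steps": [
    [[0,0.01,0,0],[0,0.01,0,0],[0,0.01,0,0]]
  ]
}}

```text
time_s: 10.72
tcp_pos: [0.5725, -0.1769, 0.0903]
ee_rot: [3.135, 0.209, 0.0]
contact_force: [-0.4, 4.0, 3.0]
gripper_width: 0.0218
finger_force: 30.0
```

Request:
{"op": "move_arm", "data": {
  "steps": [
    [[0,0.01,0,0],[0,0.01,0,0],[0,0.01,0,0]]
  ]
}}

```text
time_s: 10.97
tcp_pos: [0.573, -0.1805, 0.0903]
ee_rot: [3.135, 0.209, 0.0]
contact_force: [-0.5, 3.6, 2.5]
gripper_width: 0.0219
finger_force: 30.0
```

Request:
{"op": "move_arm", "data": {
  "steps": [
    [[0,0.01,0,0],[0,0.01,0,0],[0,0.01,0,0]]
  ]
}}

```text
time_s: 11.22
tcp_pos: [0.5735, -0.1841, 0.0903]
ee_rot: [3.135, 0.209, 0.0]
contact_force: [0.3, 3.4, 2.9]
gripper_width: 0.0219
finger_force: 30.0
```

Request:
{"op": "move_arm", "data": {
  "steps": [
    [[0,0.01,0,0],[0,0.01,0,0],[0,0.01,0,0]]
  ]
}}

```text
time_s: 11.47
tcp_pos: [0.574, -0.1876, 0.0903]
ee_rot: [3.135, 0.209, 0.0]
contact_force: [-1.5, 3.0, 2.5]
gripper_width: 0.022
finger_force: 30.0
```

Request:
{"op": "move_arm", "data": {
  "steps": [
    [[0,0.01,0,0],[0,0.01,0,0],[0,0.01,0,0]]
  ]
}}

```text
time_s: 11.72
tcp_pos: [0.5745, -0.1912, 0.0903]
ee_rot: [3.135, 0.209, 0.0]
contact_force: [-0.3, 3.5, 2.8]
gripper_width: 0.0217
finger_force: 30.0
```

Request:
{"op": "move_arm", "data": {
  "steps": [
    [[0,0.01,0,0],[0,0.01,0,0],[0,0.01,0,0]]
  ]
}}

```text
time_s: 11.97
tcp_pos: [0.5749, -0.1947, 0.0903]
ee_rot: [3.135, 0.209, 0.0]
contact_force: [-0.6, 2.3, 2.1]
gripper_width: 0.022
finger_force: 30.0
```

Request:
{"op": "move_arm", "data": {
  "steps": [
    [[0,0.01,0,0],[0,0.01,0,0],[0,0.01,0,0]]
  ]
}}

```text
time_s: 12.22
tcp_pos: [0.5754, -0.1983, 0.0903]
ee_rot: [3.135, 0.209, 0.0]
contact_force: [0.0, 2.1, 2.3]
gripper_width: 0.0219
finger_force: 30.0
```

Request:
{"op": "move_arm", "data": {
  "steps": [
    [[0,0.01,0,0],[0,0.01,0,0],[0,0.01,0,0]]
  ]
}}

```text
time_s: 12.47
tcp_pos: [0.5759, -0.2019, 0.0903]
ee_rot: [3.135, 0.209, 0.0]
contact_force: [0.4, 3.5, 2.8]
gripper_width: 0.0218
finger_force: 30.0
```

Request:
{"op": "move_arm", "data": {
  "steps": [
    [[0,0.01,0,0],[0,0.01,0,0],[0,0.01,0,0]]
  ]
}}

```text
time_s: 12.72
tcp_pos: [0.5764, -0.2054, 0.0903]
ee_rot: [3.135, 0.209, 0.0]
contact_force: [-0.8, 3.1, 2.5]
gripper_width: 0.0221
finger_force: 30.0
```

Request:
{"op": "move_arm", "data": {
  "steps": [
    [[0,0.01,0,0],[0,0.01,0,0],[0,0.01,0,0]]
  ]
}}

```text
time_s: 12.97
tcp_pos: [0.5768, -0.209, 0.0903]
ee_rot: [3.135, 0.209, 0.0]
contact_force: [0.6, 3.6, 3.1]
gripper_width: 0.0217
finger_force: 30.0
```

Request:
{"op": "move_arm", "data": {
  "steps": [
    [[0,0.01,0,0],[0,0.01,0,0],[0,0.01,0,0]]
  ]
}}

```text
time_s: 13.22
tcp_pos: [0.5773, -0.2127, 0.0903]
ee_rot: [3.135, 0.209, -0.0]
contact_force: [-0.5, 3.3, 3.2]
gripper_width: 0.0214
finger_force: 30.0
```

Request:
{"op": "move_arm", "data": {
  "steps": [
    [[0,0.01,0,0],[0,0.01,0,0],[0,0.01,0,0]]
  ]
}}

```text
time_s: 13.47
tcp_pos: [0.5777, -0.2163, 0.0902]
ee_rot: [3.134, 0.209, -0.0]
contact_force: [-0.7, 3.4, 0.9]
gripper_width: 0.0217
finger_force: 30.0
```

The vertical force is dropping, so I go in smaller steps.

Request:
{"op": "move_arm", "data": {
  "steps": [
    [[0,0.008,0,0],[0,0.008,0,0]]
  ]
}}

```text
time_s: 13.63
tcp_pos: [0.5773, -0.2195, 0.0896]
ee_rot: [3.133, 0.207, -0.002]
contact_force: [-0.5, 0.5, -2.8]
gripper_width: 0.0219
finger_force: 30.0
```

The support is gone (only the weight is left at the wrist), so the pin is over the socket. I lower gently.

Request:
{"op": "move_arm", "data": {
  "steps": [
    [[0,0,0.008,0],[0,0,0.012,0],[0,0,0.012,0],[0,0,0,0]]
  ]
}}

```text
time_s: 13.97
tcp_pos: [0.5776, -0.2183, 0.0859]
ee_rot: [3.134, 0.208, -0.001]
contact_force: [0.4, 0.0, -1.8]
gripper_width: 0.0224
finger_force: 30.0
```

Request:
{"op": "move_arm", "data": {
  "steps": [
    [[0,0,0.02,0],[0,0,0.02,0],[0,0,0.02,0],[0,0,0.01,0],[0,0,0,0]]
  ]
}}

```text
time_s: 14.38
tcp_pos: [0.578, -0.2179, 0.0777]
ee_rot: [-3.135, -0.209, 0.0]
contact_force: [0.6, -0.5, -2.2]
gripper_width: 0.0215
finger_force: 30.0
```

Nothing resists, and 5 to 6 mm remain.

Request:
{"op": "move_arm", "data": {
  "steps": [
    [[0,0,0.015,0],[0,0,0.01,0],[0,0,0.006,0],[0,0,0,0]]
  ]
}}

```text
time_s: 14.72
tcp_pos: [0.5781, -0.2179, 0.0743]
ee_rot: [3.135, 0.209, 0.0]
contact_force: [-0.0, -0.3, -1.0]
gripper_width: 0.0217
finger_force: 30.0
```

Request:
{"op": "move_arm", "data": {
  "steps": [
    [[0,0,0.006,0],[0,0,0.004,0],[0,0,0,0]]
  ]
}}

```text
time_s: 14.97
tcp_pos: [0.5781, -0.2179, 0.0731]
ee_rot: [3.135, 0.209, 0.0]
contact_force: [0.1, -0.5, -1.5]
gripper_width: 0.022
finger_force: 30.0
```

Request:
{"op": "move_arm", "data": {
  "steps": [
    [[0,0,0.006,0],[0,0,0.003,0],[0,0,0,0]]
  ]
}}

```text
time_s: 15.22
tcp_pos: [0.5781, -0.2179, 0.0721]
ee_rot: [3.135, 0.209, 0.0]
contact_force: [-1.1, 0.1, -1.0]
gripper_width: 0.0216
finger_force: 30.0
```

Request:
{"op": "move_arm", "data": {
  "steps": [
    [[0,0,0.004,0],[0,0,0.003,0],[0,0,0,0]]
  ]
}}

```text
time_s: 15.47
tcp_pos: [0.5781, -0.2179, 0.0721]
ee_rot: [3.134, 0.209, 0.0]
contact_force: [-1.8, 0.2, 4.6]
gripper_width: 0.0219
finger_force: 30.0
```

It is seated: the TCP stopped at 0.0721, so the foot is at 29 mm, with about 7 N. I release.

Request:
{"op": "move_arm", "data": {
  "steps": [
    [[0,0,-0.004,0],[0,0,0,0],[0,0,0,0],[0,0,0,0],[0,0,0,0],[0,0,0,0],[0,0,0,0],[0,0,0,0]]
  ],
  "gripper": 1
}}

```text
time_s: 16.13
tcp_pos: [0.5781, -0.218, 0.0717]
ee_rot: [3.135, 0.209, 0.0]
contact_force: [-0.6, 0.0, 0.4]
gripper_width: 0.0672
finger_force: 0.0
```

Request:
{"op": "move_arm", "data": {
  "steps": [
    [[0,0,0,0],[0,0,0,0],[0,0,0,0],[0,0,0,0],[0,0,0,0],[0,0,0,0]]
  ]
}}

```text
time_s: 16.63
tcp_pos: [0.578, -0.218, 0.0717]
ee_rot: [3.135, 0.209, 0.0]
contact_force: [-0.0, -0.1, 0.1]
gripper_width: 0.0866
finger_force: 0.0
```

Request:
{"op": "move_arm", "data": {
  "steps": [
    [[0,0,-0.1,0],[0,0,-0.2,0],[0,0,-0.25,0],[0,0,-0.25,0],[0,0,-0.25,0],[0,0,-0.1,0],[0,0,0,0],[0,0,0,0]]
  ]
}}

```text
time_s: 17.3
tcp_pos: [0.5779, -0.218, 0.2101]
ee_rot: [3.134, 0.209, 0.001]
contact_force: [-0.1, 1.0, -0.2]
gripper_width: 0.0869
finger_force: 0.0
```

Run:
```python
from h import *
p=camera_params("wrist");i,d=snapshot("wrist");cv2.imwrite("pics/w5.png",i);print(arm.read_state()["tcp_pos"])
P=np.array([point(p,u,v,d[v,u]) for v in range(100,260) for u in range(180,330) if d[v,u]>0])
n=np.hypot(P[:,0]-.578,P[:,1]+.218)<.03
for a,b in((.058,.064),(.097,.106),(.11,.14)):
    q=P[n&(P[:,2]>a)&(P[:,2]<b)];print(len(q),q.mean(0).round(4),q.max(0).round(4),q.min(0).round(4))
```

```text
[ 0.57710745 -0.2178426   0.20866805]
520 [ 0.5848 -0.2159  0.0613] [ 0.5982 -0.1968  0.0637] [ 0.5628 -0.2362  0.0582]
249 [ 0.5829 -0.2155  0.1016] [ 0.5905 -0.2044  0.1058] [ 0.5668 -0.2282  0.0973]
347 [ 0.5807 -0.2163  0.1232] [ 0.5878 -0.208   0.1349] [ 0.5707 -0.2259  0.11  ]
```

View pics/w5.png

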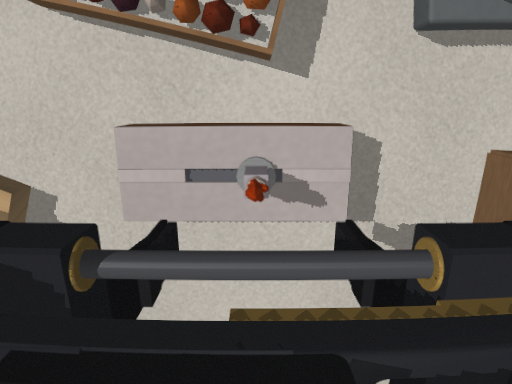

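The mount stands in the slot at about (256,175), upright, with its collar top at z of about 0.061 as it should be when home. The gripper is clear.

```bash
python3 -c "
from cell import arm
print(arm.sign_off())"
```

```text
the job is handed in; nothing more can be done
None
```

The orange crystal's mount is in the display base's socket with its collar on the white top, upright and released, and I handed the job in at about 17 s of the 48 s allowed; sign-off returned no verdict.

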